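# Close a split bearing housing in its clamping fixture

### The arm

A 6-joint arm with a two-finger parallel gripper is mounted at the origin on the work surface; the furniture and walls round the work are solid. World frame = base frame: x ahead of the robot, y to its left, z up, the work surface at z = 0. Lengths are in mm, angles in rad, forces in N, time in s.
With the tool pointing down it reaches from about 350 to 775 mm from the base axis. Payload 7.3 kg.
Tool frame: the origin (TCP) lies at the very end of the fingers, on their centre line; the grasp point (between the pads) lies 19 mm behind it; z points along the fingers, y is the line along which they close (so a half turn about z gives the same grasp; the last joint's range is limited). The gripper opens to 92 mm and grips with 3 to 60 N. Pads are 19 mm wide; open, the fingers measure 130 mm over their backs; the gripper's body (75 mm by 190 mm) begins 47 mm behind the grasp point.
Start: joints at [-1.291, 0.342, 1.524, -0, 1.275, -0.146], TCP at [216.875, -478.132, 226.741] pointing down, gripper open.
Joint ranges: [-2.53, 2.53], [-0.77, 2.02], [0.04, 2.7], [-1, 4.14], [0.28, 2.66], [-3.11, 3.11]. Speed limits (rad/s): [2.57, 2.57, 3.14, 3.14, 3.14, 3.14].

### API

Orientations are given as [roll, pitch, yaw] about the fixed x, y, z axes, in that order (R = Rz(yaw) Ry(pitch) Rx(roll)).
In Python, from plant import get_obs, vision, workorder gives the robot as it stands.
- The arm moves only by the shell command python3 -m pendant 'ROWS' [OPENING]. ROWS is a JSON object of lists of equal length, an entry for each row: "dp": the shift along the tool's x, y, z in m, a list of three; "rotation": the turn, a rotation vector about the tool's x, y, z in rad, a list of three. A call has 1 to 8 rows; each row is the pose to reach, as a shift and turn from the pose commanded when the call began, along the tool's axes at that moment; what a row does not reach only later rows make up. A row lasts 1/8 s, in which the tool goes at most 62.5 mm and 10.7 degrees, less where a joint would pass 70% of its speed; a pose out of reach is approached as far as the arm can. A call with a gripper value outside its range is refused whole. OPENING is the finger opening in m, from 0 to 0.0918, set as the call begins (- or left out, the last holds). The fingers move at their own pace and stop on an object; the grip force is fixed at half the most. Time passes only in rows, so rows that repeat a pose let the fingers close. It gives the time, the measured TCP pose, the force, the opening and the grip force at its end, in the units of the state.
- get_obs(): the state, without advancing time (a new reading comes with each control period).
- vision.capture(name): name is "side" or "top"; returns a dict with "pixels" (400x640x3 uint8, red, green, blue), "vfov" (degrees; the focal length in pixels is half the picture's height over the tangent of half this angle, whatever the lens; pixels are square), "cx", "cy" (the principal point, pixels), "pose" (4x4, takes a point from camera to world coordinates). Camera axes: x right, y up, looking along -z (the intrinsics and any distortion apply to the point x, -y, -z); pixel columns grow to the right and rows downward; lengths in mm; the calibration is good to about 2 mm. A picture is of the moment at which its call begins. There is no depth.
- workorder.close_job(): hands the job in; it is judged then, once.
The state is a dict: "time": time; "joint_positions": joint angles; "dq": joint speeds; "tau": joint torques, N m; "tool_pos": TCP position; "tcp_rot": TCP orientation; "contact_force": force on the tool from outside, world axes, zero at the start; "moment": the same for the moment, N m; "grip_width": finger opening in mm; "finger_force": force on a finger pad.
Only numpy, scipy, OpenCV 4.12 (cv2) and the standard library are available. Lean on these libraries where they do the work, as an engineer would, in place of code of your own. Each camera call takes 0.05 s, during which the arm holds its last target. There are 200 camera calls.

### The job

Clamp the lower half of the split bearing housing first: slide the fixture's jaw so that it pushes the half squarely against the end stop, and turn the jaw's knob clockwise until it is tight. Then fit the upper half onto the two dowels over the bearing (either way round) until the split faces meet, and finish while still gripping it and pushing it firmly down, with 10 N or more, so that a colleague can put the bolts in. Leave the other things on the counter where they are.

Things in the scene. Friction and masses are not known exactly. Their poses are not given: they have to be found in the camera images.
- fixture: Clamping fixture, fixed to the counter: a flat aluminium plate 230 x 90 x 12 mm with a dark steel end stop across its +x end and a sliding jaw at its -x end. Origin: centre of the plate's underside, on the counter; x points along the plate from the jaw to the end stop, z up.
- stop_face (a point): Middle of the end stop's clamping face, which looks along the fixture's -x and stands at x = +92 mm of the fixture; the stop is 60 mm wide, 16 mm thick and reaches 36 mm above the counter.
- jaw_face (a point): Middle of the sliding jaw's clamping face (looks along the fixture's +x; 60 mm wide, top 36 mm above the counter). The jaw is an aluminium block 62 mm long behind this face; it carries the knob 45 mm behind the face.
- jaw (a joint): Slide of the jaw along the fixture's +x, in m: 0 = fully open, face at x = -44 mm of the fixture; about 0.032 when the lower half is clamped against the stop. With the knob loose it slides with about 2 N (the lower half needs 3 to 5 N more to be pushed along); the easy way is to grip the knob and push with it. With the knob tight it stays put.
- clamp_knob (a joint): Turn of the knob on the jaw, in rad, growing clockwise seen from above: 0 to 0.3 loose, bites from about 0.9, tight from 1.2 on (0.13 N m turns it loose, less than 0.4 N m tight), hard end at 1.6. It stays where it is left.
- knob_grip (a point): On the knob's vertical axis, at the height to grip: 61 mm above the counter. The knob is a black T-shaped bar knob: bar 50 mm long, 11 mm thick, from 48 to 70 mm above the counter. At joint value 0 the bar lies across the fixture (along its y); this point's x axis is across the bar and its y axis along the bar.
- lower_half: Lower half of a split bearing housing, grey, 104 x 40 x 34 mm, loose on the fixture's plate between jaw and stop, with a gap at each end and slightly askew. Origin: centre of its underside (12 mm above the counter); x along its length, z up. Jaw and stop clamp it by its two end faces (x = +-52 mm). A ball bearing is fixed in its half bore.
- split_face (a point): Centre of the lower half's upper face (split face), 34 mm above its origin, axes as the lower half's. Two upright steel dowels, 8 mm diameter, 12 mm high with tapered tips, stand on this face at x, y = +41, +10 and -41, -10 mm of it. The bearing, 47 mm diameter, axis along y, rises 22 mm above it in the middle.
- upper_half: Upper half (cap) of the housing, grey, 104 x 40 x 48 mm, 0.25 to 0.46 kg, lying on the counter split face down: an arch (half bore of 25 mm radius) with an ear 16 mm thick at each end. Origin: centre of its split face; x along its length, z up. 9.2 mm dowel holes run through the ears at x, y = +41, +10 and -41, -10 mm; it fits also turned by half a turn. Closed, its origin lies on split_face.
- bearing_box: Bystander: flat carton 63 x 62 x 22 mm; origin at the centre of its underside.
- hex_bolt: Bystander: steel bolt with nut, 72 mm long, lying; origin at the centre of its underside.
- brass_elbow: Bystander: brass hose elbow, 50 mm, lying; origin at the centre of its underside.
- stapler: Bystander: black stapler 150 mm long; origin at the centre of its underside.
- cap_grip (a point): Where to grip the upper half: 33 mm above its origin, in the flat-sided block on its crown, which is 36 mm long (x), 40 mm wide (y) and from 27 to 42 mm above the split face; a small brass nipple on it reaches 48 mm. Grip it across y. Axes as the upper half's.
Not all that is in view belongs to the job. Leave any turquoise look-alike of the upper_half alone.

How it is judged (in metres and radians):
On the way:
1. the lower half is clamped square between jaw and stop and the knob is tight, with the upper half still away from it (value of joint clamp_knob above 1.15 rad and x of lower_half in the frame of stop_face above -0.0535 m and x of lower_half in the frame of jaw_face below 0.0535 m and angle between the x axis of lower_half and the x axis of fixture, either way round below 0.03 rad and horizontal distance between upper_half and split_face above 0.08 m), for 0.2 s.
At the end, for the whole second after the job is handed in: Knob above 1.15 rad; lower half's ends within 1.5 mm of stop and jaw, turned under 0.03 rad. Upper half on the dowels: gap under 1.5 mm, centres within 2 mm, turned under 0.04 rad, still gripped by the fingers, the halves pressed together with more than 9 N (10 to 25 N is right) (value of joint clamp_knob above 1.15 rad and x of lower_half in the frame of stop_face above -0.0535 m and x of lower_half in the frame of jaw_face below 0.0535 m and angle between the x axis of lower_half and the x axis of fixture, either way round below 0.03 rad and z of upper_half in the frame of split_face below 0.0015 m and horizontal distance between upper_half and split_face below 0.002 m and angle between the x axis of upper_half and the x axis of lower_half, either way round below 0.04 rad and angle between the z axis of upper_half and the z axis of lower_half, either way round below 0.03 rad and contact force between upper_half and lower_half above 9 N and contact force between the fingers and upper_half above 3 N); the arm keeps its last pose, push and grip.
It fails at once if another thing on the counter is shoved more than 25 mm (distance of any of bearing_box, hex_bolt, brass_elbow, stapler from where it was at the start of the episode above 0.025 m).
It also fails if it takes over 54 s, if anything falls off the work surface, if the arm or the gripper's body presses on something with over 40 N, if the wrist force passes 120 N, or if a joint passes its speed limit or range.

## Working session

There is one attempt and no reset: what is moved stays moved. The work goes in short steps, Python scripts to look and compute and a shell command to move; the robot and the scene stay as the last step left them, time stands still between calls to the robot, and variables do not carry over. Pictures are saved under pics/ and viewed, at most 10 in all, crops included, and the job is handed in when it is done.

```bash
ls; mkdir -p pics
python3 - <<'E'
from plant import get_obs, vision
import cv2,json
for n in("side","top"):
    c=vision.capture(n); cv2.imwrite(f"pics/{n}0.png",c["pixels"][:,:,::-1]); print(n,{k:(v.tolist() if hasattr(v,'tolist') else v) for k,v in c.items() if k!="pixels"})
o=get_obs(); print(o)
E
```

```text
pics
side {'vfov': 42.39561216758646, 'cx': 317.01609176705307, 'cy': 196.80116334058346, 'pose': [[-0.5018481056777268, -0.44086921070206603, 0.74416585374674, 1509.4452976038956], [0.8649406552304529, -0.26087392287481903, 0.4287452148927349, 479.2524602822897], [0.005112901054353078, 0.8588242750521438, 0.5122447879910229, 763.4341584275392], [0.0, 0.0, 0.0, 1.0]]}
top {'vfov': 56.63924363775591, 'cx': 317.0925819076851, 'cy': 198.53437322213142, 'pose': [[-0.0063194997219448565, 0.9994307429335939, -0.03313991554710194, 461.24396298223274], [-0.9996837137394788, -0.005507430445961314, 0.024538555253449383, -83.0494333998659], [0.02434207072761126, 0.03328450524024067, 0.9991494409264334, 914.6166731293829], [0.0, 0.0, 0.0, 1.0]]}
{'time': 0.1, 'joint_positions': array([-1.29101167e+00,  3.42664084e-01,  1.52489912e+00,  3.07480523e-06,
        1.27541496e+00, -1.45994926e-01]), 'dq': array([ 0.00041007, -0.00173491, -0.0019692 , -0.00012143, -0.00053531,
       -0.00082455]), 'tau': array([ 1.82896631e-03, -4.32006061e+01, -2.44694799e+01,  7.18412292e-02,
        5.26040629e-02, -4.29266777e-05]), 'tool_pos': array([ 216.76498523, -477.76844669,  226.11654473]), 'tcp_rot': array([-3.14022230e+00, -2.04469775e-04,  4.25778544e-01]), 'contact_force': array([ 0.48463526, -0.84085234,  1.12020736]), 'moment': array([0.00602772, 0.0267123 , 0.00143936]), 'finger_force': 0.0, 'grip_width': 92.04242253419979}
```

View pics/side0.png

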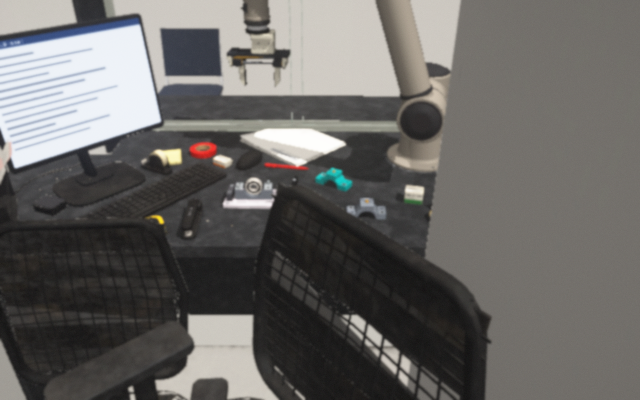

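View pics/top0.png

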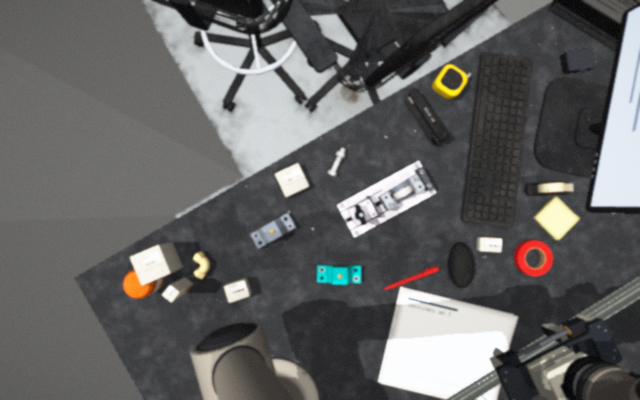

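The side view shows the fixture at about (250,192) and the cap at (367,208). The top view shows the fixture at about (387,198), the grey cap at (274,230) and the turquoise look-alike at (340,275). I'll zoom in on both.

Run:
```python
import cv2
a=cv2.imread("pics/top0.png"); b=cv2.imread("pics/side0.png")
cv2.imwrite("pics/topc.png",cv2.resize(a[155:245,325:445],None,fx=6.5,fy=6.5,interpolation=cv2.INTER_CUBIC))
cv2.imwrite("pics/sidec.png",cv2.resize(b[165:235,215:395],None,fx=4.4,fy=4.4,interpolation=cv2.INTER_CUBIC))
```

```text
(no output)
```

View pics/topc.png

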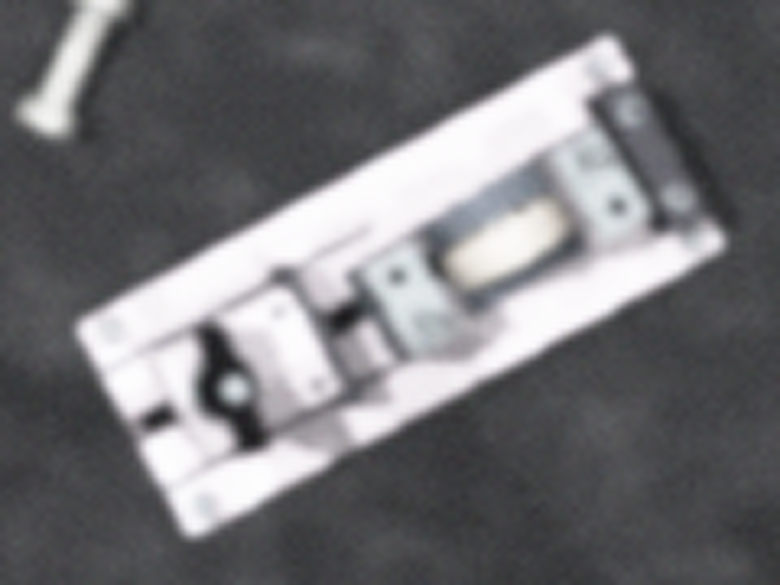

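View pics/sidec.png

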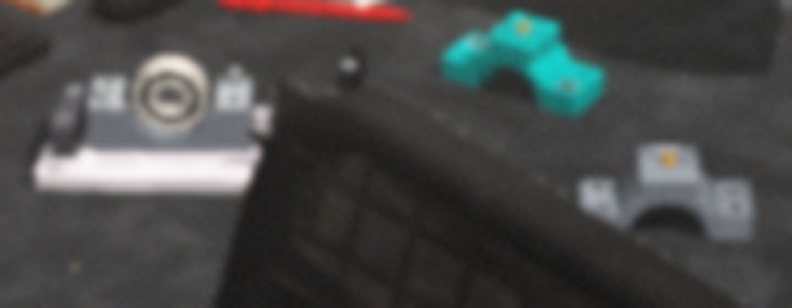

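```bash
cat > h.py <<'E'
import numpy as np, cv2
from plant import get_obs, vision
def ray(c,u,v):
    f=200/np.tan(np.radians(c["vfov"])/2); P=np.array(c["pose"])
    return P[:3,3], P[:3,:3]@np.array([(u-c["cx"])/f,-(v-c["cy"])/f,-1])
def plane(c,uv,z):
    out=[]
    for u,v in np.atleast_2d(uv):
        o,d=ray(c,u,v); out.append(o+d*(z-o[2])/d[2])
    return np.array(out)
def tri(c1,p1,c2,p2):
    o1,d1=ray(c1,*p1); o2,d2=ray(c2,*p2)
    s=np.linalg.lstsq(np.c_[d1,-d2],o2-o1,rcond=None)[0]
    a,b=o1+s[0]*d1,o2+s[1]*d2
    return (a+b)/2, np.linalg.norm(a-b)
def proj(c,p):
    P=np.array(c["pose"]); q=P[:3,:3].T@(np.array(p)-P[:3,3]); f=200/np.tan(np.radians(c["vfov"])/2)
    return c["cx"]+f*q[0]/-q[2], c["cy"]-f*q[1]/-q[2]
def blob(mask,box):
    m=np.zeros_like(mask); x0,y0,x1,y1=box; m[y0:y1,x0:x1]=mask[y0:y1,x0:x1]
    cs,_=cv2.findContours(m,cv2.RETR_EXTERNAL,cv2.CHAIN_APPROX_NONE)
    return max(cs,key=cv2.contourArea)[:,0,:].astype(np.float32)
def rect(pts):  # centre, long, short, yaw of long side
    (c,s,_),b=(r:=cv2.minAreaRect(pts[:,:2].astype(np.float32))),cv2.boxPoints(r)
    e=[b[1]-b[0],b[2]-b[1]]; e.sort(key=np.linalg.norm)
    return np.array(c),np.linalg.norm(e[1]),np.linalg.norm(e[0]),np.arctan(e[1][1]/e[1][0])
E
python3 - <<'E'
from h import *
t=vision.capture("top"); s=vision.capture("side")
T=t["pixels"];S=s["pixels"]
hs=cv2.cvtColor(T,cv2.COLOR_RGB2HSV); hS=cv2.cvtColor(S,cv2.COLOR_RGB2HSV)
m=((hs[...,2]>150)&(hs[...,1]<60)).astype(np.uint8)
print("plate",rect(plane(t,blob(m,(325,150,445,250)),12)))
# cap
g=((hs[...,2]>85)).astype(np.uint8); b=blob(g,(240,200,305,255))
for z in(0,16,42): print("cap",z,rect(plane(t,b,z)))
def gold(h,box):
    x0,y0,x1,y1=box; q=h[y0:y1,x0:x1]; k=((q[...,0]>8)&(q[...,0]<30)&(q[...,1]>90)&(q[...,2]>80)); ys,xs=np.nonzero(k); print(len(xs)); return xs.mean()+x0,ys.mean()+y0
a=gold(hs,(255,212,293,250)); c=gold(hS,(350,195,385,210)); print(a,c,"nipple",tri(t,a,s,c))
# knob dot
def dot(P,box):
    x0,y0,x1,y1=box; q=P[y0:y1,x0:x1].mean(2); print(q.astype(int)); w=np.clip(q-110,0,None); yy,xx=np.mgrid[y0:y1,x0:x1]; return (w*xx).sum()/w.sum(),(w*yy).sum()/w.sum()
a=dot(T,(358,212,365,219)); c=dot(S,(290,176,300,185)); print(a,c,"knob",tri(t,a,s,c))
cv2.imwrite("pics/c1.png",np.hstack([cv2.resize(T[200:260,240:310],None,fx=5.5,fy=5.5,interpolation=2),cv2.resize(S[190:226,340:382],(385,330),interpolation=2)])[:,:,::-1])
E
```

```text
plate (array([ 490.36224365, -274.20831299]), np.float32(233.36455), np.float32(93.65582), np.float32(-1.082278))
cap 0 (array([416.18530273,   2.94991302]), np.float32(116.86974), np.float32(46.605183), np.float32(-1.055454))
cap 16 (array([416.97357178,   1.44546509]), np.float32(114.82526), np.float32(45.789883), np.float32(-1.0554544))
cap 42 (array([418.25445557,  -0.9992981 ]), np.float32(111.50295), np.float32(44.464996), np.float32(-1.0554544))
9
4
(np.float64(271.3333333333333), np.float64(231.11111111111111)) (np.float64(366.5), np.float64(200.5)) nipple (array([414.81454178,   2.54059197,  45.14808457]), np.float64(0.5080444216187753))
[[ 44  70  96 107  97 115 165]
 [ 62 120 166 176 150 119 143]
 [ 83 155 204 209 183 137 132]
 [ 82 146 197 208 180 137 127]
 [ 55 106 150 160 138 108 123]
 [ 37  55  81  91  80  72 112]
 [ 68  50  45  46  43  53  89]]
[[ 64  64  63  60  56  54  53  58  61  65]
 [ 64  62  65  67  65  57  48  50  59  65]
 [ 64  67  78  96 100  86  59  52  57  63]
 [ 68  69  90 119 130 109  71  52  58  63]
 [ 65  68  79 103 112  96  64  52  58  65]
 [ 64  63  62  69  71  63  49  49  57  66]
 [ 63  56  52  47  47  43  43  51  62  68]
 [ 61  51  46  44  40  38  42  56  65  68]
 [ 67  59  48  47  45  42  46  55  63  66]]
(np.float64(361.2875187969925), np.float64(214.2457142857143)) (np.float64(293.6979166666667), np.float64(179.07291666666666)) knob (array([ 452.93155907, -204.43954947,   70.79160701]), np.float64(0.3295269022775958))
```

View pics/c1.png

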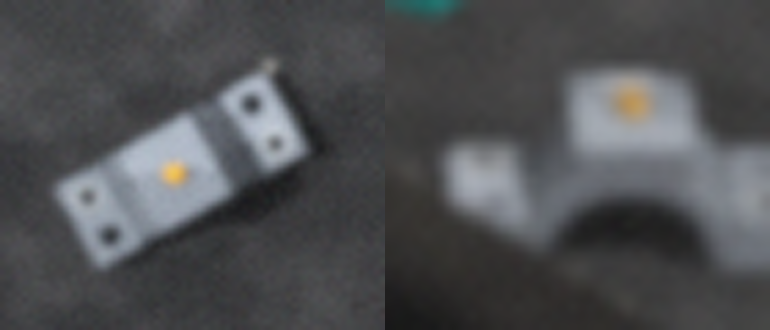

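```bash
cat >> h.py <<'E'
from scipy.spatial.transform import Rotation as Ro
def go(p,yaw):
    o=get_obs(); R=Ro.from_euler('xyz',o["tcp_rot"]); Rt=Ro.from_euler('xyz',[np.pi,0,yaw])
    print("t",round(o["time"],2),"dp",(R.inv().apply(np.array(p)-o["tool_pos"])/1000).round(4),"rot",(R.inv()*Rt).as_rotvec().round(4),"q",o["joint_positions"].round(2))
E
python3 - <<'E'
from h import *
go([452.9,-204.4,120],.489)
t=vision.capture("top")
px=lambda x,y:((x+.5)/5.5-.5+240,(y+.5)/5.5-.5+200)
H=plane(t,[px(251,104),px(110,234),px(275,144),px(87,197)],16); print(H.round(1))
for a,b in((0,1),(2,3)): print("c",(H[a]+H[b])/2,"len",np.linalg.norm(H[a]-H[b]),np.arctan2(*(H[a]-H[b])[[1,0]]))
px=lambda x,y:((x+.5)/6.5-.5+325,(y+.5)/6.5-.5+155)
D=plane(t,[px(400,277),px(618,206)],58);print(D,"len",np.linalg.norm(D[0]-D[1]),D.mean(0))
E
```

```text
t 0.2 dp [ 0.328  -0.1515  0.1065] rot [-0.0009 -0.0001 -0.0632] q [-1.29  0.34  1.52 -0.    1.28 -0.15]
[[443.3 -27.9  16. ]
 [386.9  33.9  16. ]
 [425.7 -38.3  16. ]
 [403.1  43.9  16. ]]
c [415.07584232   2.99690749  16.        ] len 83.58762223366345 -0.8309663704727661
c [414.38271843   2.7748501   16.        ] len 85.22636342317745 -1.3031550206877622
[[ 491.88974197 -264.34419733   58.        ]
 [ 516.91226103 -343.12856053   58.        ]] len 82.66258129147168 [ 504.4010015  -303.73637893   58.        ]
```

```bash
python3 -m pendant '{"dp":[[0.05,-0.023,0.016],[0.1,-0.046,0.032],[0.15,-0.07,0.05],[0.205,-0.095,0.065],[0.26,-0.12,0.085],[0.31,-0.143,0.1],[0.328,-0.1515,0.1065],[0.328,-0.1515,0.1065]],"rotation":[[0,0,-0.01],[0,0,-0.02],[0,0,-0.03],[0,0,-0.04],[0,0,-0.05],[0,0,-0.06],[0,0,-0.063],[0,0,-0.063]]}' 0.04
python3 - <<'E'
from h import *
go([452.9,-204.4,42],.489)
E
```

```text
time: 1.25
tool_pos: [453.4, -203.4, 119.6]
tcp_rot: [-3.14, 0.001, 0.492]
contact_force: [-0.6, -0.8, -0.0]
grip_width: 40.0
finger_force: 0.0
t 1.25 dp [-0.0008  0.0008  0.0776] rot [-0.0011  0.0007  0.0028] q [-0.58  0.41  1.75 -0.    0.98  0.5 ]
```

```bash
python3 -m pendant '{"dp":[[-0.001,0.001,0.03],[-0.001,0.001,0.06],[-0.001,0.001,0.0775],[-0.001,0.001,0.0775]],"rotation":[[0,0,0],[0,0,0],[0,0,0],[0,0,0]]}'; python3 -m pendant '{"dp":[[0,0,0],[0,0,0],[0,0,0],[0,0,0]],"rotation":[[0,0,0],[0,0,0],[0,0,0],[0,0,0]]}' 0.0
python3 - <<'E'
from h import *
t=vision.capture("top");s=vision.capture("side")
cv2.imwrite("pics/g1.png",np.hstack([cv2.resize(t["pixels"][150:250,330:450],None,fx=3.3,fy=3.3,interpolation=2),cv2.resize(s["pixels"][130:230,210:330],None,fx=3.3,fy=3.3,interpolation=2)])[:,:,::-1]); print(get_obs()["moment"],get_obs()["tool_pos"])
E
```

```text
time: 1.75
tool_pos: [451.4, -206.7, 42.1]
tcp_rot: [-3.14, 0.001, 0.487]
contact_force: [0.0, -0.4, -0.3]
grip_width: 39.9
finger_force: 0.0
time: 2.25
tool_pos: [452.8, -206.4, 43.6]
tcp_rot: [3.14, -0.0, 0.489]
contact_force: [-2.0, -1.2, 6.7]
grip_width: 21.7
finger_force: 30.0
[ 0.03890992  0.4373183  -0.02856823] [ 452.84275074 -206.353368     43.56349452]
```

View pics/g1.png

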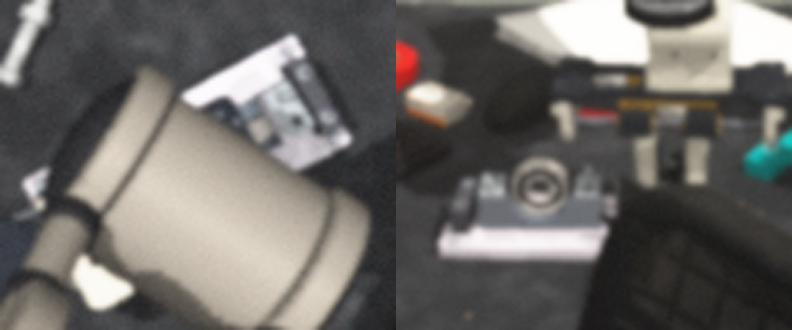

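The gripper is in place, but it closed at 21.7 mm instead of 11 mm and is being pushed upward, so it probably caught a hub below the bar. I'll regrip higher.

```bash
python3 -m pendant '{"dp":[[0,0,0],[0,0,0],[0,0,-0.008],[0,0,-0.008]],"rotation":[[0,0,0],[0,0,0],[0,0,0],[0,0,0]]}' 0.04; python3 -m pendant '{"dp":[[0,0,0],[0,0,0],[0,0,0],[0,0,0]],"rotation":[[0,0,0],[0,0,0],[0,0,0],[0,0,0]]}' 0.0
python3 - <<'E'
from h import *
print(get_obs()["moment"],get_obs()["tool_pos"])
E
```

```text
time: 2.85
tool_pos: [453.1, -206.3, 51.4]
tcp_rot: [3.14, -0.001, 0.489]
contact_force: [0.6, 0.5, -0.1]
grip_width: 40.1
finger_force: 0.0
time: 3.35
tool_pos: [452.6, -206.1, 50.6]
tcp_rot: [3.142, 0.0, 0.488]
contact_force: [-0.0, -0.4, -0.1]
grip_width: 12.1
finger_force: 29.6
[-0.06184385  0.04541613 -0.13034075] [ 452.5692984  -206.09507297   50.62104862]
```

```bash
python3 -m pendant '{"dp":[[0,0.004,0],[0,0.008,0],[0,0.012,0],[0,0.015,0],[0,0.017,0],[0,0.018,0]],"rotation":[[0,0,0],[0,0,0],[0,0,0],[0,0,0],[0,0,0],[0,0,0]]}';python3 -m pendant '{"dp":[[0,0.001,0],[0,0.002,0]],"rotation":[[0,0,0],[0,0,0]]}';python3 -m pendant '{"dp":[[0,0.001,0],[0,0.001,0]],"rotation":[[0,0,0],[0,0,0]]}'
```

```text
time: 4.1
tool_pos: [460.7, -221.2, 50.9]
tcp_rot: [-3.14, 0.0, 0.488]
contact_force: [-1.9, 6.2, 9.0]
grip_width: 10.5
finger_force: 64.3
time: 4.35
tool_pos: [461.6, -222.8, 50.9]
tcp_rot: [-3.14, 0.0, 0.489]
contact_force: [-2.9, 6.4, 9.3]
grip_width: 10.4
finger_force: 64.3
time: 4.6
tool_pos: [462.1, -223.8, 51.0]
tcp_rot: [-3.14, 0.0, 0.489]
contact_force: [-2.4, 5.7, 8.6]
grip_width: 10.6
finger_force: 64.2
```

```bash
for i in 1 2 3; do python3 -m pendant '{"dp":[[0,0.001,0],[0,0.0015,0]],"rotation":[[0,0,0],[0,0,0]]}' | grep -E "pos|contact"; done
```

```text
tool_pos: [462.7, -225.0, 51.0]
contact_force: [-2.5, 6.4, 9.8]
tool_pos: [463.0, -225.6, 50.9]
contact_force: [-4.1, 10.2, 11.2]
tool_pos: [463.0, -225.7, 50.9]
contact_force: [-4.8, 14.6, 15.5]
```

```bash
python3 -m pendant '{"dp":[[0,0.0005,0],[0,0.001,0],[0,0.001,0],[0,0.001,0],[0,0.001,0],[0,0.001,0],[0,0.001,0],[0,0.001,0]],"rotation":[[0,0,0],[0,0,0.1],[0,0,0.22],[0,0,0.34],[0,0,0.46],[0,0,0.58],[0,0,0.7],[0,0,0.7]]}';  python3 - <<'E'
from h import *
print(get_obs()["moment"],get_obs()["tool_pos"],get_obs()["tcp_rot"])
E
```

```text
time: 6.35
tool_pos: [462.9, -225.7, 50.9]
tcp_rot: [-3.136, 0.006, -0.212]
contact_force: [-4.9, 16.0, 17.2]
grip_width: 10.6
finger_force: 64.4
[ 2.60457601  1.05030809 -0.13355233] [ 462.94583095 -225.6935148    50.8749148 ] [-3.13626359  0.00643786 -0.21240482]
```

```bash
python3 -m pendant '{"dp":[[0,0,0],[0,0,0],[0,0,0],[0,0,0],[0,0,0],[0,0,0],[0,0,0],[0,0,0]],"rotation":[[0,0,0.12],[0,0,0.24],[0,0,0.36],[0,0,0.48],[0,0,0.6],[0,0,0.7],[0,0,0.72],[0,0,0.72]]}';  python3 - <<'E'
from h import *
print(get_obs()["moment"],get_obs()["tool_pos"],get_obs()["tcp_rot"])
E
```

```text
time: 7.35
tool_pos: [463.0, -225.7, 51.0]
tcp_rot: [3.141, 0.008, -0.931]
contact_force: [-6.0, 16.2, 18.2]
grip_width: 10.4
finger_force: 64.6
[2.7737931  1.09143402 0.10542131] [ 462.96578903 -225.67117439   50.98381708] [ 3.14129354  0.00829663 -0.93080681]
```

```bash
python3 -m pendant '{"dp":[[0,0,0],[0,0,0],[0,0,0],[0,0,-0.04],[0,0,-0.09],[0,0,-0.12],[0,0,-0.12]],"rotation":[[0,0,0],[0,0,0],[0,0,0],[0,0,0],[0,0,0],[0,0,0],[0,0,0]]}' 0.06
python3 - <<'E'
from h import *
go([414.8,2.7,110],-1.067)
E
```

```text
time: 8.22
tool_pos: [466.2, -230.5, 172.8]
tcp_rot: [-3.14, -0.005, -0.931]
contact_force: [-0.3, 0.0, -0.3]
grip_width: 60.1
finger_force: 0.0
t 8.22 dp [-0.2182 -0.0978  0.0619] rot [-0.0019 -0.0049  0.1356] q [-0.61  0.38  1.62 -0.    1.13  1.9 ]
```

```bash
python3 -m pendant '{"dp":[[-0.045,-0.02,0.012],[-0.09,-0.04,0.025],[-0.135,-0.06,0.037],[-0.18,-0.08,0.05],[-0.21,-0.094,0.06],[-0.218,-0.098,0.062],[-0.218,-0.098,0.062]],"rotation":[[0,0,0.02],[0,0,0.05],[0,0,0.08],[0,0,0.1],[0,0,0.13],[0,-0.005,0.1356],[0,-0.005,0.1356]]}' 0.07
python3 - <<'E'
from h import *
go([414.8,2.7,14],-1.067)
t=vision.capture("top");s=vision.capture("side")
np.savez("clamped.npz",t=t["pixels"],s=s["pixels"])
cv2.imwrite("pics/g2.png",np.hstack([cv2.resize(t["pixels"][155:240,335:445],None,fx=4,fy=4,interpolation=2),cv2.resize(s["pixels"][160:245,215:305],None,fx=4,fy=4,interpolation=2)])[:,:,::-1])
E
```

```text
time: 9.1
tool_pos: [413.6, 3.8, 108.2]
tcp_rot: [3.14, 0.005, -1.066]
contact_force: [-0.5, -0.4, 0.3]
grip_width: 70.0
finger_force: 0.0
t 9.1 dp [ 0.0021 -0.0006  0.0942] rot [0.0012 0.0053 0.0014] q [-0.18  0.3   1.98  0.    0.87  2.45]
```

View pics/g2.png

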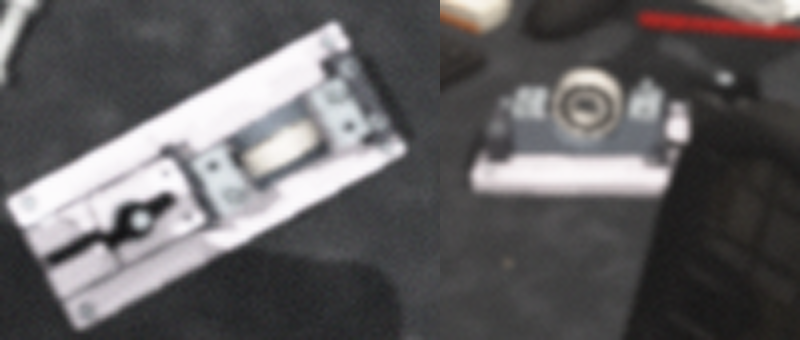

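```bash
cat > m.py <<'E'
from h import *
t=vision.capture("top");s=vision.capture("side")
d=np.load("clamped.npz"); T=d["t"].astype(float).mean(2); S=d["s"].astype(float).mean(2)
T0=cv2.imread("pics/top0.png").astype(float).mean(2)
def cen(I,u,v,sg,r=3):
    for _ in range(4):
        x0,y0=int(round(u))-r,int(round(v))-r; q=sg*I[y0:y0+2*r+1,x0:x0+2*r+1]; w=np.clip(q-np.percentile(q,65),0,None)
        yy,xx=np.mgrid[y0:y0+2*r+1,x0:x0+2*r+1]; u,v=(w*xx).sum()/w.sum(),(w*yy).sum()/w.sum()
    return u,v
ct=lambda x,y:((x+.5)/4-.5+335,(y+.5)/4-.5+155)
cs=lambda x,y:((x-440+.5)/4-.5+215,(y+.5)/4-.5+160)
k=cen(T,*ct(142,219),1); ks=cen(S,*cs(727,79),1); print("knob",tri(t,k,s,ks),plane(t,k,70))
a=cen(T,*ct(213,172),-1,2);b=cen(T,*ct(350,127),-1,2); 
def rep(n,a,b,z,off):
    P=plane(t,[a,b],z); v=P[1]-P[0]; print(n,a,b,"c",P.mean(0).round(1),"len",np.linalg.norm(v).round(1),"yaw",(np.arctan2(v[1],v[0])+off).round(3))
rep("lower bolts",a,b,46,.239)
p=lambda x,y:((x+.5)/5.5-.5+240,(y+.5)/5.5-.5+200)
rep("cap A",cen(T0,*p(110,234),-1,2),cen(T0,*p(251,104),-1,2),16,-.239)
rep("cap B",cen(T0,*p(87,197),-1,2),cen(T0,*p(275,144),-1,2),16,.239)
E
python3 m.py
```

```text
knob (array([ 462.76376229, -224.77247389,   70.03919745]), np.float64(0.29244490114443156)) [[ 462.69300401 -224.64931484   70.        ]]
lower bolts (np.float64(387.71720733427355), np.float64(196.08497884344143)) (np.float64(421.8813559322034), np.float64(186.18798151001542)) c [ 506.4 -311.4   46. ] len 84.5 yaw -1.057
cap A (np.float64(259.64993619736293), np.float64(242.4091875797533)) (np.float64(285.1848559166156), np.float64(218.4917228694053)) c [414.8   3.   16. ] len 83.9 yaw -1.062
cap B (np.float64(255.5075987841945), np.float64(235.3065566652193)) (np.float64(289.68904164981814), np.float64(225.82369591589162)) c [414.4   2.5  16. ] len 85.1 yaw -1.068
```

Run:
```python
from h import *
go([414.9,1.8,15],-1.065)
```

```text
t 9.3 dp [ 0.0018 -0.0002  0.0938] rot [-0.      0.0044 -0.0031] q [-0.18  0.3   1.98  0.    0.87  2.45]
```

```bash
python3 -m pendant '{"dp":[[0.001,0,0.03],[0.0018,0,0.06],[0.0018,0,0.085],[0.0018,0,0.0935],[0.0018,0,0.0935]],"rotation":[[0,0.004,-0.003],[0,0.004,-0.003],[0,0.004,-0.003],[0,0.004,-0.003],[0,0.004,-0.003]]}'; python3 -c "
from h import *
go([414.9,1.8,15],-1.065)"
```

```text
time: 9.93
tool_pos: [414.3, 2.4, 15.2]
tcp_rot: [3.141, 0.001, -1.064]
contact_force: [-0.8, 0.1, 0.6]
grip_width: 70.1
finger_force: 0.0
t 9.93 dp [ 0.0008 -0.0002  0.0002] rot [0.0007 0.0011 0.0006] q [-0.18  0.48  2.07  0.    0.6   2.45]
```

```bash
python3 -m pendant '{"dp":[[-0.0003,0,0],[-0.0003,0,0],[-0.0003,0,0],[-0.0003,0,0],[-0.0003,0,0]],"rotation":[[0,0,0],[0,0,0],[0,0,0],[0,0,0],[0,0,0]]}' 0.0; python3 -c "
from h import *
print(get_obs()['tool_pos'])"; python3 -m pendant '{"dp":[[0,0,-0.02],[0,0,-0.06],[0,0,-0.11],[0,0,-0.13],[0,0,-0.13]],"rotation":[[0,0,0],[0,0,0],[0,0,0],[0,0,0],[0,0,0]]}'; python3 -c "
from h import *
go([506.7,-312.4,135],-1.08)"
```

```text
time: 10.55
tool_pos: [414.1, 3.0, 15.5]
tcp_rot: [3.142, 0.001, -1.064]
contact_force: [-1.3, -0.4, 6.0]
grip_width: 39.8
finger_force: 30.0
[414.14367284   2.98538836  15.544887  ]
time: 11.18
tool_pos: [414.6, 2.9, 146.0]
tcp_rot: [-3.14, -0.001, -1.064]
contact_force: [0.2, 0.6, -4.5]
grip_width: 39.8
finger_force: 30.0
t 11.18 dp [0.3204 0.0727 0.0111] rot [-0.0017 -0.0007  0.0163] q [-0.18  0.24  1.93  0.    0.97  2.46]
```

```bash
python3 -m pendant '{"dp":[[0.03,0.007,0.001],[0.08,0.018,0.003],[0.13,0.03,0.005],[0.18,0.041,0.007],[0.23,0.052,0.008],[0.28,0.064,0.01],[0.315,0.072,0.011],[0.319,0.0727,0.011]],"rotation":[[0,0,0.002],[0,0,0.004],[0,0,0.006],[0,0,0.008],[0,0,0.01],[0,0,0.012],[0,0,0.016],[0,0,0.016]]}'; python3 -m pendant '{"dp":[[0,0,0.02],[0,0,0.042],[0,0,0.042]],"rotation":[[0,0,0],[0,0,0],[0,0,0]]}'
python3 - <<'E'
from h import *
go([506.1,-311.3,78],-1.08)
t=vision.capture("top");s=vision.capture("side");print(get_obs()["tool_pos"])
np.savez("above.npz",t=t["pixels"],s=s["pixels"])
cv2.imwrite("pics/g3.png",np.hstack([cv2.resize(t["pixels"][155:240,345:445],None,fx=4,fy=4,interpolation=2),cv2.resize(s["pixels"][140:225,215:310],None,fx=4,fy=4,interpolation=2)])[:,:,::-1])
E
```

```text
time: 12.18
tool_pos: [504.6, -312.9, 130.8]
tcp_rot: [3.14, 0.004, -1.082]
contact_force: [0.3, -0.3, -4.4]
grip_width: 39.9
finger_force: 30.0
time: 12.55
tool_pos: [503.6, -308.9, 88.7]
tcp_rot: [3.139, 0.008, -1.079]
contact_force: [-0.9, 0.3, -4.5]
grip_width: 39.9
finger_force: 30.0
t 12.55 dp [ 0.0034 -0.0012  0.0107] rot [0.0031 0.0079 0.0007] q [-0.68  0.6   1.51  0.    1.04  1.97]
[ 505.21963455 -310.43252138   91.48061608]
```

View pics/g3.png

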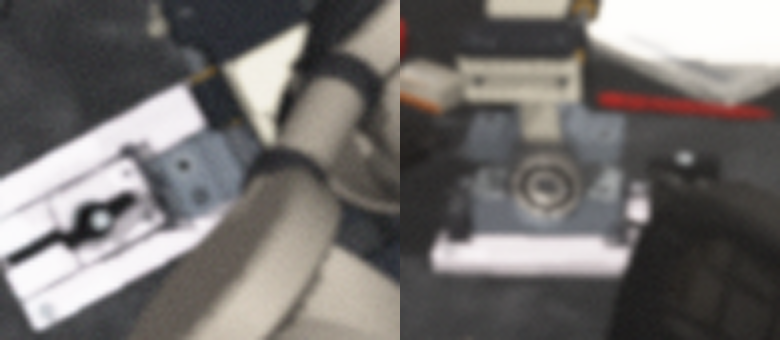

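Run:
```python
from h import *
t=vision.capture("top")
I=np.load("above.npz")["t"].astype(float).mean(2); C=np.load("clamped.npz")["t"].astype(float).mean(2)
def cen(I,u,v,sg=-1,r=2):
    for _ in range(4):
        x0,y0=int(round(u))-r,int(round(v))-r; q=sg*I[y0:y0+2*r+1,x0:x0+2*r+1]; w=np.clip(q-np.percentile(q,65),0,None)
        yy,xx=np.mgrid[y0:y0+2*r+1,x0:x0+2*r+1]; u,v=(w*xx).sum()/w.sum(),(w*yy).sum()/w.sum()
    return u,v
ct=lambda x,y:((x+.5)/4-.5+345,(y+.5)/4-.5+155)
a=cen(I,*ct(184,165)); b=cen(I,*ct(199,195)); print(a,b)
A=plane(t,[a,b],92); print(A.round(1))
tcp=get_obs()["tool_pos"]; print(tcp)
B=plane(t,(387.72,196.08),46)[0]; print("lower bolt",B, "move", B-A[0])
y=-1.08
R=np.array([[np.cos(y),-np.sin(y)],[np.sin(y),np.cos(y)]])
print("cap centre from B",A[0][:2]-R@[-41,10],"from A",A[1][:2]-R@[-41,-10],"lower c from bolt",B[:2]-R@[-41,10], plane(t,(421.88,186.19),46)[0][:2]-R@[41,-10])
```

```text
(np.float64(390.37912087912076), np.float64(195.8912872841444)) (np.float64(394.7894201424212), np.float64(203.795523906409))
[[ 493.5 -266.7   92. ]
 [ 475.8 -276.4   92. ]]
[ 505.63686937 -310.86533902   92.19278263]
lower bolt [ 494.91830204 -270.71203774   46.        ] move [  1.39412788  -3.97469796 -46.        ]
cap centre from B [ 504.02905903 -307.6108935 ] from A [ 503.98644718 -307.8358682 ] lower c from bolt [ 505.4231869  -311.58559146] [ 507.3496917  -311.19502997]
```

The top picture was taken while the arm was still settling, so I'll measure again now that it's at rest.

Run:
```python
from h import *
tcp=get_obs()["tool_pos"]; t=vision.capture("top"); print(tcp,get_obs()["tool_pos"],get_obs()["tcp_rot"])
I=t["pixels"].astype(float).mean(2)
def cen(I,u,v,sg=-1,r=2):
    for _ in range(4):
        x0,y0=int(round(u))-r,int(round(v))-r; q=sg*I[y0:y0+2*r+1,x0:x0+2*r+1]; w=np.clip(q-np.percentile(q,65),0,None)
        yy,xx=np.mgrid[y0:y0+2*r+1,x0:x0+2*r+1]; u,v=(w*xx).sum()/w.sum(),(w*yy).sum()/w.sum()
    return u,v
z=tcp[2]-15.5+16
A=plane(t,[cen(I,391,195.5),cen(I,395,203.5)],z)
y=-1.08
R=np.array([[np.cos(y),-np.sin(y)],[np.sin(y),np.cos(y)]])
c=(A[0][:2]-R@[-41,10]+A[1][:2]-R@[-41,-10])/2
print(A,"cap c",c,"move",np.array([506.4,-311.4])-c)
go([506.1,-311.3,80],-1.08)
```

```text
[ 505.63686937 -310.86533902   92.19278263] [ 505.82041117 -311.13900261   92.5936264 ] [-3.14147748e+00 -6.25527920e-05 -1.07944201e+00]
[[ 495.93749591 -269.64251403   92.69278263]
 [ 478.90033966 -279.39730169   92.69278263]] cap c [ 506.74338072 -310.68017794] move [-0.34338072 -0.71982206]
t 12.75 dp [ 0.0003 -0.0002  0.0126] rot [-0.0001 -0.0001  0.0006] q [-0.68  0.6   1.5   0.    1.04  1.97]
```

```bash
python3 -m pendant '{"dp":[[0.0002,0,0.006],[0.0002,0,0.012],[0.0002,0,0.016],[0.0002,0,0.016],[0.0002,0,0.016]],"rotation":[[0,0,0],[0,0,0],[0,0,0],[0,0,0],[0,0,0]]}' | grep -E "pos|contact"; for i in 1 2; do python3 -m pendant '{"dp":[[0,0,0.0015],[0,0,0.003],[0,0,0.003]],"rotation":[[0,0,0],[0,0,0],[0,0,0]]}'| grep -E "time|pos|rot|contact"; done
```

```text
tool_pos: [505.6, -311.4, 76.0]
contact_force: [0.5, 0.0, -3.9]
time: 13.75
tool_pos: [505.4, -311.3, 72.8]
tcp_rot: [3.141, 0.001, -1.08]
contact_force: [0.0, -0.2, -3.5]
time: 14.12
tool_pos: [505.3, -311.5, 69.7]
tcp_rot: [3.141, 0.001, -1.08]
contact_force: [-1.2, -1.2, -4.9]
```

Already about 4 mm onto the dowels with little force, so I'll continue down.

```bash
for i in 1 2 3; do python3 -m pendant '{"dp":[[0,0,0.0015],[0,0,0.0025],[0,0,0.0025]],"rotation":[[0,0,0],[0,0,0],[0,0,0]]}'| grep -E "time|pos|rot|contact"; done
```

```text
time: 14.5
tool_pos: [505.4, -311.6, 67.6]
tcp_rot: [3.141, 0.0, -1.08]
contact_force: [-2.1, -1.6, -1.1]
time: 14.88
tool_pos: [505.5, -311.6, 65.1]
tcp_rot: [3.141, 0.0, -1.08]
contact_force: [-2.0, -3.0, 1.4]
time: 15.25
tool_pos: [505.5, -311.6, 62.4]
tcp_rot: [3.141, 0.0, -1.08]
contact_force: [-3.5, -4.3, 2.3]
```

```bash
for i in 1 2; do python3 -m pendant '{"dp":[[0.0003,0.0006,0.001],[0.0003,0.0006,0.002],[0.0003,0.0006,0.002]],"rotation":[[0,0,0],[0,0,0],[0,0,0]]}'| grep -E "time|pos|rot|contact|finger"; done
```

```text
time: 15.62
tool_pos: [505.4, -311.7, 61.6]
tcp_rot: [-3.141, 0.0, -1.08]
contact_force: [-4.7, -0.1, 10.8]
finger_force: 30.0
time: 16.0
tool_pos: [505.4, -311.7, 61.5]
tcp_rot: [-3.14, -0.0, -1.079]
contact_force: [-8.1, 5.2, 23.3]
finger_force: 30.0
```

```bash
python3 -m pendant '{"dp":[[-0.0015,0.0008,-0.001],[-0.0015,0.0008,-0.001],[-0.0015,0.0008,-0.001],[-0.0015,0.0008,-0.001]],"rotation":[[0,0,0],[0,0,0],[0,0,0],[0,0,0]]}'
python3 - <<'E'
from h import *
t=vision.capture("top");s=vision.capture("side");print(get_obs()["tool_pos"],get_obs()["contact_force"])
cv2.imwrite("pics/g4.png",np.hstack([cv2.resize(t["pixels"][155:240,345:445],None,fx=4,fy=4,interpolation=2),cv2.resize(s["pixels"][140:225,215:310],None,fx=4,fy=4,interpolation=2)])[:,:,::-1])
E
```

```text
time: 16.5
tool_pos: [505.4, -311.7, 61.6]
tcp_rot: [-3.139, -0.003, -1.08]
contact_force: [0.3, 0.5, 12.8]
grip_width: 39.8
finger_force: 30.0
[ 505.39044996 -311.74063683   61.5640518 ] [-0.48960807  0.54139924 13.15060574]
```

View pics/g4.png

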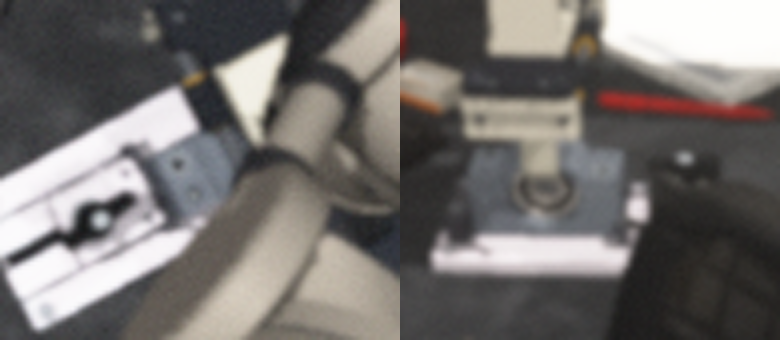

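The picture shows the cap closed over the bearing. In the side view the halves meet flush at about (545,190), and the knob is turned along the fixture. The push is about 13 N plus the cap's weight, with almost no sideways force.

```bash
python3 -c "
from plant import workorder
print(workorder.close_job())"
```

```text
the job is handed in; nothing more can be done
None
```

I clamped the lower half against the stop with the knob tight (turned about 1.4 rad) and seated the cap on the dowels. I handed the job in at 16.6 s with the cap still gripped and pushed down at about 13 N; the hand-in call returned no verdict.

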